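# Flip the kickstand down and hold the dish carrier upright

### The arm

A 6-joint arm with a two-finger parallel gripper is mounted at the origin on the work surface. World frame = base frame: x ahead of the robot, y to its left, z up, the work surface at z = 0. Lengths are in m, angles in rad, forces in N, time in s.
With the tool pointing down it reaches from about 0.35 to 0.975 m from the base axis. Payload 4.9 kg.
Tool frame: the origin (TCP) lies midway between the tips of the shut fingers; the grasp point (between the pads) lies 19 mm behind it; z points along the fingers, y is the line along which they close (so a half turn about z gives the same grasp; the last joint's range is limited). The gripper opens to 85 mm and grips with 20 to 120 N. Pads are 22 mm wide; open, the fingers measure 114 mm over their backs; the gripper's body (76 mm by 85 mm) begins 54 mm behind the grasp point. The pads swing forward as they close: fully open they stand 13 mm farther back than shut.
Start: joints at [-1.45, 0.053, 1.613, -0, 1.476, -0.119], TCP at [0.148, -0.607, 0.231] pointing down, gripper open.
Joint ranges: [-3.01, 3.01], [-1.01, 2.22], [0.06, 2.58], [-1.02, 4.17], [0.09, 2.62], [-3.14, 3.14]. Speed limits (rad/s): [2.57, 2.57, 3.14, 3.14, 3.14, 3.14].

### API

Orientations are given as a unit quaternion [w, x, y, z].
In Python, from plant import state, grab_frame, job_done, cut_out, place_of gives the robot as it stands.
- The arm moves only by the tool jog_arm, never from a script. Its argument "motion" is text: rows parted by semicolons, each of 7 numbers parted by spaces: the opening in per cent of the stroke, from 0 (shut) to 100 (fully open), then the shift along the tool's x, y, z as a fraction of full scale, then the turn, a rotation vector about the tool's x, y, z as a fraction of full scale. A call has exactly 5 rows; each row is the pose to reach, as a shift and turn from the pose commanded when the call began, along the tool's axes at that moment; what a row does not reach only later rows make up. Full scale, the value 1, is 50 cm for a shift and 1.5 rad for a turn. A row lasts 1/8 s, in which the tool goes at most 62.5 mm and 10.7 degrees, less where a joint would pass 70% of its speed; a pose out of reach is approached as far as the arm can. A call with a number of a shift or a turn outside -1 to 1 is refused whole. A call with a gripper value outside its range is refused whole. The fingers move at their own pace and stop on an object; the grip force is fixed at half the most. Time passes only in rows, so rows that repeat a pose let the fingers close, or fill a call up. It gives the time, the measured TCP pose, the force, the opening and the grip force at its end, in the units of the state.
- state(): the state, without advancing time (a new reading comes with each control period).
- grab_frame(name): name is "scene" or "side" or "wrist"; returns a dict with "color" (384x512x3 uint8, red, green, blue), "range_z" (384x512 float32, m along the optical axis (not along the pixel's ray), 0 where there is no reading), "intrinsics" (3x3 intrinsics, pixels), "world_from_camera" (4x4, takes a point from camera to world coordinates). Camera axes: x right, y up, looking along -z (the intrinsics and any distortion apply to the point x, -y, -z); pixel columns grow to the right and rows downward; lengths in m; the calibration is good to about 2 mm. A picture is of the moment at which its call begins.
- job_done(): hands the job in; it is judged then, once.
Trained networks look in the newest picture that a camera, given by its name, has taken for a name from the list of things; names that differ only in an ending like _2 or _b are one class to them, and where a whole thing is asked for, a point or a joint stands for the part that bears it (a point fixed in the world has none). Each returns a list of dicts, best first, with "p" (0 to 1); they miss things now and then, are a little off and sometimes report something else, mostly with a low value. They report only what shows in the picture. A call takes as long as a camera call.
- cut_out(camera, thing): "pixels" (384x512 bool, what is visible of it).
- place_of(camera, thing): "at" ([x, y, z] in m, in world coordinates, good to about 4 mm: a listed point, or the origin of a listed thing).
The state is a dict: "time": time; "joint_pos": joint angles; "joint_vel": joint speeds; "joint_efforts": joint torques, N m; "tool_pos": TCP position; "tool_rot": TCP orientation; "contact_force": force on the tool from outside, world axes, zero at the start; "ft_torque": the same for the moment, N m; "gripper_width": opening from 0.0 (shut) to 1.0 (fully open); "grasp_force": force on a finger pad.
Only numpy, scipy, OpenCV 4.12 (cv2) and the standard library are available. Lean on these libraries where they do the work, as an engineer would, in place of code of your own. Each camera call takes 0.05 s, during which the arm holds its last target. There are 200 camera calls.

### The job

The red dish carrier frame on the lab trolley has tipped forward onto its rubber stops. First push its kickstand down by the yellow pedal, past the over-centre point, until it snaps fully open; then bring the frame upright by its black top bar, without tipping it over backwards, and finish while still holding the bar in a firm grip, so that the frame stays upright with the stand down. Leave the flasks, the dish stack and the tube tray where they are.

Things in the scene. Friction and masses are not known exactly. Their poses are not given: they have to be found in the camera images.
- base: Fixed aluminium base plate, 250 x 250 x 8 mm, with hub bearings and, on its -x side, two rubber-topped stop posts 110 mm high. Origin on the trolley surface below the hub axis; plate spans x -110 to +140, y -125 to +125 mm. z up, y along the hub axis, +x is the kickstand side, roughly away from the robot (yaw within 0.5 rad).
- frame (a joint): Lean of the red frame about the hub axis (base y), rad: 0 upright; negative toward base -x (-0.24 on the rubber stops, at the start); positive over backwards. Weighs about 0.9 kg, heavier on the -x side: let go when upright, it falls back onto the stops. With the stand down, its foot meets the plate at 0 and blocks tipping over backwards; with the stand up nothing does.
- kick (a joint): Kickstand angle, rad: 0 folded up (at the start), 1.91 fully down on its stop. An over-centre spring holds it at either end; the centre is at about 0.5, beyond which it snaps down by itself. Turning it from folded takes about 2 N at the pedal.
- top_bar (a point): Black round bar on top of the frame, the part to hold: 16 mm diameter, 130 mm long, along base y. Point at its middle, 230 mm from the hub axis (265 mm above the trolley when upright). Axes turn with the frame: y along the bar, z away from the hub. Below the bar 28 mm are free, then comes a cross-beam.
- pedal (a point): Middle of the yellow pedal, a round peg 14 mm in diameter and 48 mm long on the kickstand leg, sticking out to base +x, level when folded; push it down from above. It is 101 mm from the kickstand pivot and circles the pivot axis as the stand opens: at first down and a little out to base +x, later toward base -y too.
- kick_pivot (a point): Centre of the kickstand's pivot on the back of the frame, 40 mm to +x of the frame's mid-plane, 96 mm above the hub axis along the frame. With the frame upright the pivot axis (right-hand sense of growing joint kick) is (-0.936, 0, -0.352) in base axes; it turns with the frame about base y.
- foot (a point): Centre of the rubber foot at the end of the kickstand leg (steel rod 14 mm in diameter), 125 mm from the pivot. Folded, the leg lies along the back of the frame toward base +y and a little up; down, it points down and splays out to base +x.
- hub (a point): Middle of the hub axis, 35 mm above the trolley: the frame turns about a line through it along base y.
- flask1_mid (a point): Half-way up an amber flask with a blue cap, 78 mm wide, 128 mm high, standing free on the base's +y side. Not to be disturbed.
- flask2_mid (a point): The same for a second such flask on the base's -y side. Not to be disturbed.
- dishes_mid (a point): Centre of a stack of three petri dishes, 90 mm wide, 47 mm high, on the base's -y side. Not to be disturbed.
- tray_mid (a point): Centre of a white tube tray, 110 x 160 x 45 mm, beyond the base on its +x side. Not to be disturbed.

How it is judged:
By the outcome, as a careful person would: the job done as asked, in the order asked, and still so for the second after the job is handed in, while the arm keeps its last pose, push and grip.
It also fails if it takes over 48 s, if anything falls off the work surface, if the arm or the gripper's body presses on something with over 40 N, if the wrist force passes 120 N, or if a joint passes its speed limit or range.

## Working session

There is one attempt and no reset: what is moved stays moved. The work goes in short steps, Python scripts to look and compute and a tool call to move; the robot and the scene stay as the last step left them, time stands still between calls to the robot, and variables do not carry over. Pictures are saved under pics/ and viewed, at most 10 in all, crops included, and the job is handed in when it is done.

Besides the shell and the picture viewer there is one more tool, called after "Call:" as name(argument=value, ...), one argument or row to a line, values as JSON. jog_arm: Moves the arm, as the interface text tells. Shift numbers are shares of 50 cm and turn numbers shares of 1.5 rad, none past 1 either way. Its arguments: {"type":"object","properties":{"motion":{"type":"string"}},"required":["motion"]}

```bash
mkdir -p pics; ls; cat > h.py <<'E'
import numpy as np, cv2
from plant import state, grab_frame, job_done, cut_out, place_of
def save(cam,fn):
    f=grab_frame(cam); cv2.imwrite('pics/'+fn,f['color'][:,:,::-1]); return f
E
python3 - <<'E'
from h import *
a=save('scene','a.png');b=save('side','b.png')
im=np.vstack([a['color'],b['color']])[:,:,::-1]
cv2.imwrite('pics/ab.png',cv2.resize(np.hstack([a['color'],b['color']])[:,:,::-1],(800,300)))
for c in('scene','side'):
  for n in['base','top_bar','pedal','kick_pivot','foot','hub','flask1_mid','flask2_mid','dishes_mid','tray_mid']:
    print(c,n,[(np.round(d['at'],3).tolist(),round(d['p'],2)) for d in place_of(c,n)[:2]])
s=state();print(s['time'],s['tool_pos'],s['tool_rot'])
E
```

```text
pics
scene base [([0.565, 0.003, 0.001], 0.76)]
scene top_bar [([0.508, -0.007, 0.261], 0.9)]
scene pedal [([0.586, 0.053, 0.156], 0.87)]
scene kick_pivot [([0.591, -0.048, 0.136], 0.65), ([0.803, 0.058, 0.025], 0.46)]
scene foot [([0.554, 0.073, 0.159], 0.83)]
scene hub [([0.564, 0.006, 0.036], 0.83), ([0.531, 0.195, 0.065], 0.31)]
scene flask1_mid [([0.531, 0.196, 0.063], 0.74)]
scene flask2_mid [([0.561, -0.221, 0.062], 0.91)]
scene dishes_mid [([0.684, -0.2, 0.022], 0.9)]
scene tray_mid [([0.799, 0.058, 0.023], 0.98)]
side base [([0.56, 0.004, 0.003], 0.74)]
side top_bar [([0.507, -0.004, 0.259], 0.61), ([0.531, 0.195, 0.062], 0.33)]
side pedal [([0.589, 0.048, 0.151], 0.62)]
side kick_pivot [([0.586, -0.049, 0.14], 0.63), ([0.561, -0.222, 0.06], 0.44)]
side foot [([0.801, 0.059, 0.022], 0.68), ([0.549, 0.072, 0.156], 0.62)]
side hub [([0.564, 0.006, 0.035], 0.93)]
side flask1_mid [([0.53, 0.198, 0.065], 0.64)]
side flask2_mid [([0.561, -0.222, 0.059], 0.95), ([0.562, 0.005, 0.001], 0.42)]
side dishes_mid [([0.681, -0.194, 0.023], 0.97)]
side tray_mid [([0.802, 0.063, 0.023], 0.91)]
1.1 [ 0.14843351 -0.60711433  0.2313264 ] [ 2.75127620e-05  9.92822025e-01  1.19601114e-01 -1.07616128e-05]
```

View pics/ab.png

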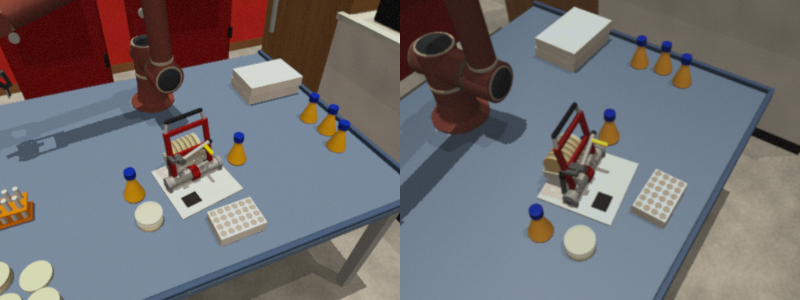

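```bash
cat >> h.py <<'E'
def cloud(f,m):
    v,u=np.nonzero(m&(f['range_z']>0)); z=f['range_z'][v,u]; K=f['intrinsics']
    p=np.c_[(u-K[0,2])/K[0,0]*z,-(v-K[1,2])/K[1,1]*z,-z]; T=f['world_from_camera']
    return p@T[:3,:3].T+T[:3,3]
E
python3 - <<'E'
from h import *
fs={}
for c in('scene','side'):
  f=grab_frame(c)
  P=cloud(f,np.ones((384,512),bool)); m=(P[:,2]>.003)&(P[:,2]<.014)&(abs(P[:,0]-.58)<.2)&(abs(P[:,1])<.2)
  print(c,m.sum(),cv2.minAreaRect(P[m][:,:2].astype(np.float32)*1000))
  for n in('top_bar','pedal'):
    d=cut_out(c,n)[0]; Q=cloud(f,d['pixels']); md=np.median(Q,0); Q=Q[np.linalg.norm(Q-md,axis=1)<.09]
    w,V=np.linalg.eigh(np.cov((Q-Q.mean(0)).T)); print(n,len(Q),d['p'],md.round(3),V[:,2].round(3),w, Q.min(0).round(3),Q.max(0).round(3))
f=save('side','c.png')
a=grab_frame('scene')['color'][110:280,180:350]; b=f['color'][120:290,150:320]
cv2.imwrite('pics/z.png',cv2.resize(np.hstack([a,b])[:,:,::-1],(800,400),interpolation=2))
E
```

```text
scene 4714 ((580.485595703125, 0.124725341796875), (399.8497619628906, 398.6332092285156), 89.943603515625)Traceback (most recent call last):
  File "<stdin>", line 8, in <module>
IndexError: list index out of range
```

Call:
jog_arm(
  motion="50 0 0 -0.1 0 0 -0.1; 0 0 0 -0.2 0 0 -0.2; 0 0 0 -0.3 0 0 -0.3; 0 0 0 -0.3 0 0 -0.4; 0 0 0 -0.3 0 0 -0.5",
)

```text
time: 1.82
tool_pos: [0.1485, -0.6074, 0.3827]
tool_rot: [0.001, 0.879, 0.477, -0.0]
contact_force: [-1.0, 0.0, -0.9]
gripper_width: -0.0
grasp_force: 0.0
```

```bash
python3 - <<'E'
from h import *
ims=[]
for c,(r,q) in {'scene':(110,180),'side':(120,150)}.items():
  f=grab_frame(c); C=f['color'].astype(int)
  m=((C.min(2)>130)&(C.max(2)-C.min(2)<40)).astype(np.uint8)
  n,L,st,ce=cv2.connectedComponentsWithStats(m)
  P=np.zeros((384,512,3)); ok=f['range_z']>0; P[ok]=cloud(f,ok)
  good=(m>0)&ok&(P[...,2]<.02)&(P[...,2]>-.005)&(abs(P[...,0]-.58)<.2)&(abs(P[...,1])<.2)
  n,L,st,ce=cv2.connectedComponentsWithStats(good.astype(np.uint8)); k=1+st[1:,4].argmax()
  print(c,cv2.minAreaRect(P[L==k][:,:2].astype(np.float32)*1000),P[L==k][:,2].mean())
  for n in('top_bar','pedal'):
    for d in cut_out(c,n)[:1]:
      Q=cloud(f,d['pixels']); md=np.median(Q,0); Q=Q[np.linalg.norm(Q-md,axis=1)<.09]
      w,V=np.linalg.eigh(np.cov((Q-Q.mean(0)).T)); print(n,len(Q),d['p'],md.round(3),V[:,2].round(3), Q.min(0).round(3),Q.max(0).round(3))
  ims.append(f['color'][r:r+170,q:q+170])
cv2.imwrite('pics/z.png',cv2.resize(np.hstack(ims)[:,:,::-1],(800,400),interpolation=2))
E
```

```text
scene ((572.8045043945312, 7.8740386962890625), (263.7292785644531, 259.4723205566406), 10.040018081665039) 0.008878530627453942
top_bar 2217 0.95 [ 0.54  -0.006  0.135] [-0.305  0.947 -0.103] [ 0.46 -0.09  0.05] [0.609 0.081 0.224]
pedal 375 0.67 [0.582 0.011 0.154] [-0.192  0.968  0.161] [ 0.547 -0.061  0.131] [0.614 0.075 0.172]
side ((577.8789672851562, 7.75372314453125), (255.17813110351562, 262.2762756347656), 9.93912124633789) 0.007299069450864421
top_bar 2641 0.84 [ 0.536 -0.02   0.135] [-0.131  0.984  0.121] [ 0.457 -0.092  0.048] [0.607 0.069 0.224]
pedal 479 0.94 [0.582 0.016 0.153] [-0.158  0.977  0.146] [ 0.55  -0.061  0.13 ] [0.615 0.07  0.169]
```

View pics/z.png

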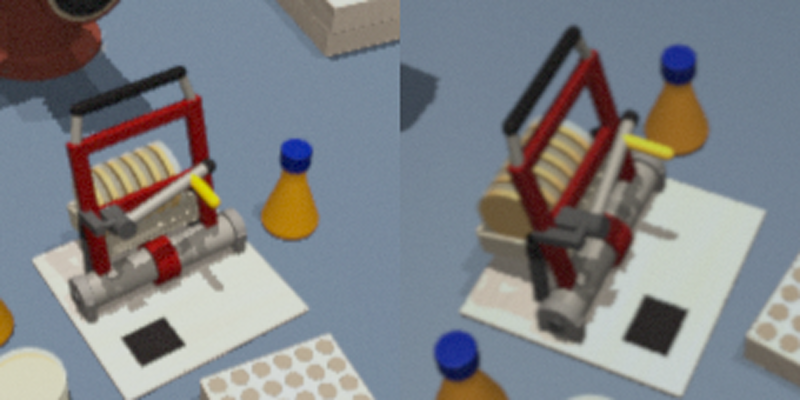

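Call:
jog_arm(
  motion="0 0.12 0 0 0 0 -0.1; 0 0.24 0 0 0 0 -0.2; 0 0.36 0 0 0 0 -0.3; 0 0.48 0 0 0 0 -0.4; 0 0.6 0 0 0 0 -0.5",
)

```text
time: 2.75
tool_pos: [0.3138, -0.3546, 0.3813]
tool_rot: [0.0, 0.644, 0.765, 0.0]
contact_force: [1.2, -0.3, -1.1]
gripper_width: 0.002
grasp_force: 0.0
```

Call:
jog_arm(
  motion="0 0.08 0.08 0 0 0 0; 0 0.16 0.16 0 0 0 0; 0 0.25 0.24 0 0 0 0; 0 0.33 0.32 0 0 0 0; 0 0.42 0.41 0 0 0 0",
)

```text
time: 3.38
tool_pos: [0.4799, -0.1141, 0.3815]
tool_rot: [0.001, 0.646, 0.764, 0.0]
contact_force: [0.8, 0.2, 0.7]
gripper_width: 0.001
grasp_force: 0.0
```

Call:
jog_arm(
  motion="0 0.08 0.08 0 0 0 0; 0 0.16 0.16 0.06 0 0 0; 0 0.24 0.23 0.15 0 0 0; 0 0.286 0.28 0.24 0 0 0; 0 0.286 0.28 0.31 0 0 0",
)

```text
time: 4.0
tool_pos: [0.5932, 0.051, 0.2234]
tool_rot: [-0.001, 0.644, 0.765, -0.001]
contact_force: [-0.8, -0.1, -0.8]
gripper_width: 0.003
grasp_force: 0.0
```

```bash
python3 - <<'E'
from h import *
ims=[]
for c,(r,q) in {'scene':(110,180),'side':(120,150)}.items():
  f=grab_frame(c); ims.append(f['color'][r:r+170,q:q+170])
  print(c,[(np.round(d['at'],3).tolist(),round(d['p'],2)) for d in place_of(c,'pedal')[:2]])
cv2.imwrite('pics/y.png',cv2.resize(np.hstack(ims)[:,:,::-1],(800,400),interpolation=2))
s=state();print(s['time'],s['tool_pos'],s['tool_rot'],s['joint_pos'])
E
```

```text
scene [([0.585, 0.053, 0.156], 0.69)]
side [([0.588, 0.05, 0.155], 0.62)]
4.2 [0.59302415 0.04862846 0.226461  ] [-2.71220692e-04  6.45174337e-01  7.64035297e-01 -2.56028278e-04] [-4.31758254e-02 -1.43463442e-02  1.68896998e+00 -7.37609373e-05
  1.46771135e+00 -2.11461536e-01]
```

View pics/y.png

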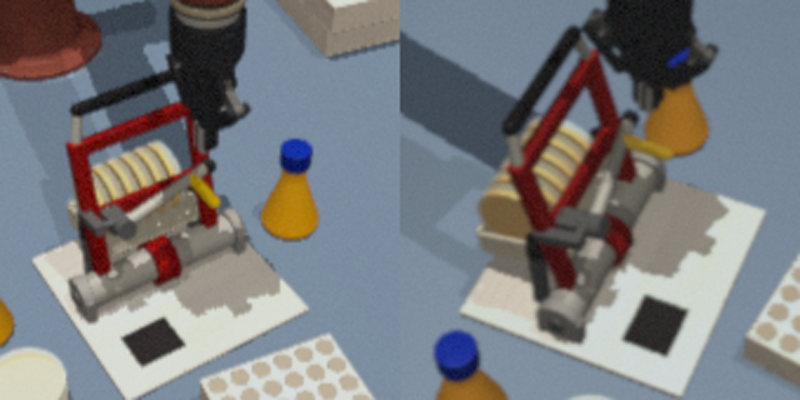

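Call:
jog_arm(
  motion="0 0.006 0 0.06 0 0 0; 0 0.006 0 0.115 0 0 0; 0 0.005 0.005 0.14 0 0 0; 0 0.002 0.02 0.16 0 0 0; 0 -0.004 0.035 0.18 0 0 0",
)

```text
time: 4.82
tool_pos: [0.6126, 0.0495, 0.138]
tool_rot: [0.001, 0.645, 0.764, 0.001]
contact_force: [0.2, 0.1, 2.4]
gripper_width: 0.002
grasp_force: 1.1
```

```bash
python3 - <<'E'
from h import *
ims=[]
for c,(r,q) in {'scene':(110,180),'side':(120,150)}.items():
  f=grab_frame(c); ims.append(f['color'][r:r+170,q:q+170])
  for n in('pedal','top_bar','foot'): print(c,n,[(np.round(d['at'],3).tolist(),round(d['p'],2)) for d in place_of(c,n)[:2]])
cv2.imwrite('pics/x.png',cv2.resize(np.hstack(ims)[:,:,::-1],(800,400),interpolation=2))
s=state();print(s['time'],s['tool_pos'],s['contact_force'])
E
```

```text
scene pedal [([0.604, 0.052, 0.133], 0.8)]
scene top_bar [([0.532, 0.199, 0.063], 0.51)]
scene foot [([0.559, -0.222, 0.065], 0.63), ([0.799, 0.059, 0.023], 0.56)]
side pedal [([0.606, 0.053, 0.132], 0.88), ([0.801, 0.064, 0.022], 0.23)]
side top_bar [([0.509, -0.004, 0.26], 0.76), ([0.685, -0.197, 0.023], 0.23)]
side foot [([0.569, 0.077, 0.126], 0.95), ([0.586, -0.049, 0.138], 0.21)]
5.225 [0.61088477 0.04960177 0.13669031] [ 1.6518831  -0.93112052  1.06623409]
```

View pics/x.png

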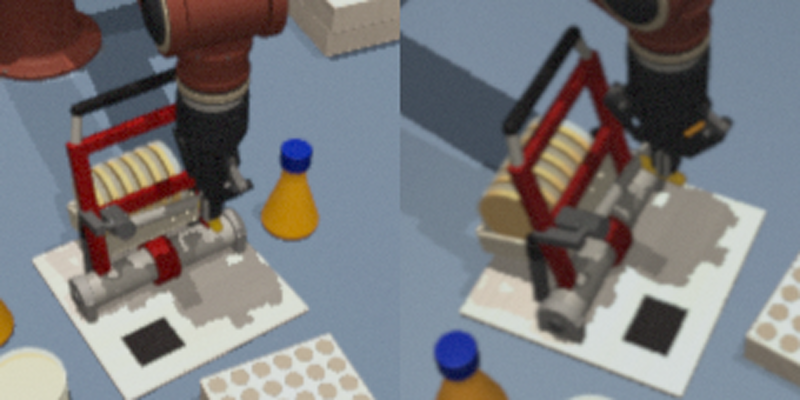

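Call:
jog_arm(
  motion="0 -0.006 0.01 0.02 0 0 0; 0 -0.012 0.02 0.04 0 0 0; 0 -0.022 0.031 0.06 0 0 0; 0 -0.03 0.04 0.078 0 0 0; 0 -0.03 0.04 0.078 0 0 0",
)

```text
time: 5.85
tool_pos: [0.6321, 0.0381, 0.0952]
tool_rot: [-0.001, 0.645, 0.764, -0.001]
contact_force: [0.1, -0.3, -0.4]
gripper_width: 0.005
grasp_force: 0.0
```

```bash
python3 - <<'E'
from h import *
ims=[]
for c,(r,q) in {'scene':(110,180),'side':(120,150)}.items():
  f=grab_frame(c); ims.append(f['color'][r:r+170,q:q+170])
  for n in('pedal','top_bar','foot'): print(c,n,[(np.round(d['at'],3).tolist(),round(d['p'],2)) for d in place_of(c,n)[:2]])
cv2.imwrite('pics/w.png',cv2.resize(np.hstack(ims)[:,:,::-1],(800,400),interpolation=2))
s=state();print(s['time'],s['tool_pos'],s['contact_force'])
E
```

```text
scene pedal [([0.663, -0.057, 0.072], 0.84)]
scene top_bar [([0.505, -0.003, 0.259], 0.64)]
scene foot []
side pedal [([0.665, -0.067, 0.074], 0.62)]
side top_bar [([0.505, -0.005, 0.261], 0.74), ([0.666, -0.065, 0.074], 0.45)]
side foot [([0.658, -0.056, 0.034], 0.69)]
6.25 [0.63312975 0.0384097  0.09781198] [-0.18699081  0.83551235 -0.30714532]
```

View pics/w.png

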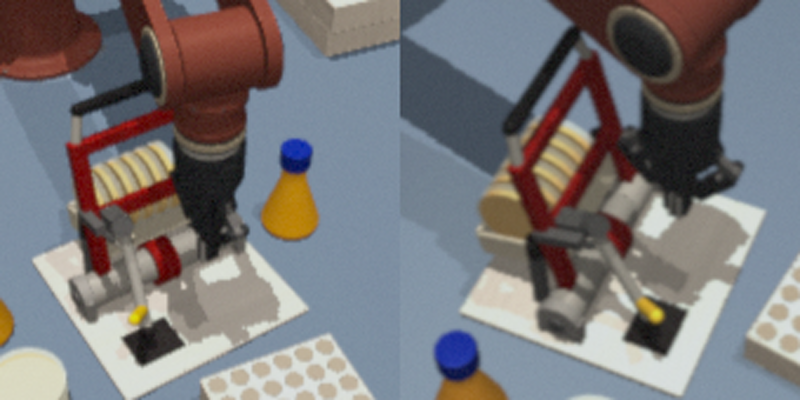

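Call:
jog_arm(
  motion="0 0 0 -0.11 0 0 0; 0 0 0 -0.22 0 0 0; 20 0 0 -0.34 0 0 0; 60 0 0 -0.46 0 0 0; 60 0 0 -0.57 0 0 0",
)

```text
time: 6.88
tool_pos: [0.6327, 0.0384, 0.3852]
tool_rot: [0.001, 0.645, 0.764, 0.001]
contact_force: [0.5, -0.1, 0.4]
gripper_width: 0.594
grasp_force: 0.0
```

Call:
jog_arm(
  motion="60 -0.01 -0.08 0 -0.04 0 0; 60 -0.02 -0.16 0 -0.08 0 0; 60 -0.04 -0.24 0.03 -0.12 0 0; 60 -0.041 -0.289 0.1 -0.16 0 0; 60 -0.041 -0.289 0.13 -0.16 0 0",
)

```text
time: 7.5
tool_pos: [0.4912, -0.0062, 0.314]
tool_rot: [0.076, 0.641, 0.758, 0.091]
contact_force: [0.4, -0.6, 0.5]
gripper_width: 0.599
grasp_force: 0.0
```

```bash
python3 - <<'E'
from h import *
ims=[]
for c,(r,q) in {'scene':(90,170),'side':(90,150)}.items():
  f=grab_frame(c); ims.append(f['color'][r:r+170,q:q+170])
  for n in('top_bar','hub'): print(c,n,[(np.round(d['at'],3).tolist(),round(d['p'],2)) for d in place_of(c,n)[:2]])
f=grab_frame('wrist'); ims.append(cv2.resize(f['color'],(227,170)))
print([(np.round(d['at'],3).tolist(),round(d['p'],2)) for d in place_of('wrist','top_bar')[:2]])
cv2.imwrite('pics/v.png',cv2.resize(np.hstack(ims)[:,:,::-1],(800,240),interpolation=2))
s=state();print(s['time'],s['tool_pos'],s['tool_rot'],s['gripper_width'])
E
```

```text
scene top_bar [([0.505, -0.003, 0.258], 0.68)]
scene hub [([0.565, 0.001, 0.038], 0.77), ([0.802, 0.057, 0.024], 0.23)]
side top_bar [([0.507, -0.006, 0.263], 0.82)]
side hub [([0.564, 0.005, 0.036], 0.56)]
[([0.512, -0.006, 0.257], 0.57)]
7.9 [ 0.49519438 -0.00616452  0.31908321] [0.07802322 0.63997245 0.75887003 0.0919995 ] 0.5999946717014258
```

View pics/v.png

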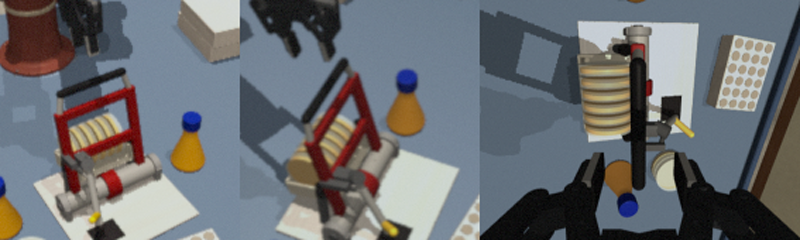

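Call:
jog_arm(
  motion="60 0 0 0.07 0 0 0; 60 0 0 0.13 0 0 0; 60 0 0 0.16 0 0 0; 60 0 0 0.16 0 0 0; 0 0 0 0.16 0 0 0",
)

```text
time: 8.52
tool_pos: [0.5135, -0.0031, 0.2414]
tool_rot: [0.078, 0.64, 0.759, 0.092]
contact_force: [0.8, -0.5, 0.7]
gripper_width: 0.398
grasp_force: 0.0
```

Call:
jog_arm(
  motion="0 0 0 0 0 0 0; 0 0 0 0 0 0 0; 0 0 0 0 0 0 0; 0 0 0 0 0 0 0; 0 0 0 0 0 0 0",
)

```text
time: 9.15
tool_pos: [0.5136, -0.0032, 0.2416]
tool_rot: [0.079, 0.64, 0.759, 0.092]
contact_force: [-0.7, 0.5, 5.6]
gripper_width: 0.167
grasp_force: 58.5
```

Call:
jog_arm(
  motion="0 0 0.0127 0.0002 0.02 0 0; 0 0 0.0255 0.0008 0.04 0 0; 0 0 0.0382 0.0017 0.06 0 0; 0 0 0.0509 0.003 0.08 0 0; 0 0 0.0635 0.0048 0.1 0 0",
)

```text
time: 9.78
tool_pos: [0.5444, 0.0022, 0.2468]
tool_rot: [0.03, 0.644, 0.764, 0.035]
contact_force: [-2.2, 0.2, 6.9]
gripper_width: 0.167
grasp_force: 59.1
```

Call:
jog_arm(
  motion="0 0 0.0085 0.0001 0.0133 0 0; 0 0 0.017 0.0003 0.0267 0 0; 0 0 0.0255 0.0008 0.04 0 0; 0 0 0.0369 0.0016 0.058 0 0; 0 0 0.0369 0.0016 0.058 0 0",
)

```text
time: 10.4
tool_pos: [0.563, 0.0055, 0.2477]
tool_rot: [0.002, 0.645, 0.764, 0.002]
contact_force: [-1.1, 0.7, 7.3]
gripper_width: 0.163
grasp_force: 59.0
```

```bash
python3 - <<'E'
from h import *
ims=[]
for c,(r,q) in {'scene':(90,170),'side':(90,150)}.items():
  f=grab_frame(c); ims.append(f['color'][r:r+170,q:q+170])
  for n in('top_bar','hub','pedal','foot'): print(c,n,[(np.round(d['at'],3).tolist(),round(d['p'],2)) for d in place_of(c,n)[:1]])
cv2.imwrite('pics/u.png',cv2.resize(np.hstack(ims)[:,:,::-1],(800,400),interpolation=2))
s=state();print(s['time'],s['tool_pos'],s['tool_rot'],s['contact_force'],s['ft_torque'],s['gripper_width'],s['grasp_force'])
from scipy.spatial.transform import Rotation as R
print(R.from_quat(np.roll(s['tool_rot'],-1)).as_matrix().round(3))
E
```

```text
scene top_bar [([0.559, 0.008, 0.268], 0.63)]
scene hub [([0.563, 0.004, 0.034], 0.68)]
scene pedal [([0.668, -0.061, 0.051], 0.5)]
scene foot [([0.662, -0.052, 0.016], 0.64)]
side top_bar [([0.561, 0.003, 0.266], 0.67)]
side hub [([0.567, 0.006, 0.035], 0.79)]
side pedal [([0.672, -0.064, 0.053], 0.77)]
side foot [([0.656, -0.052, 0.017], 0.77)]
10.9 [0.56259607 0.00546513 0.24773367] [0.00204796 0.64481216 0.76433557 0.00205543] [-1.64434069 -0.45445209  5.65296396] [0.1384282  0.07086775 0.08016329] 0.1657732311300161 59.00338590145111
[[-0.168  0.986  0.006]
 [ 0.986  0.168  0.001]
 [-0.     0.006 -1.   ]]
```

View pics/u.png

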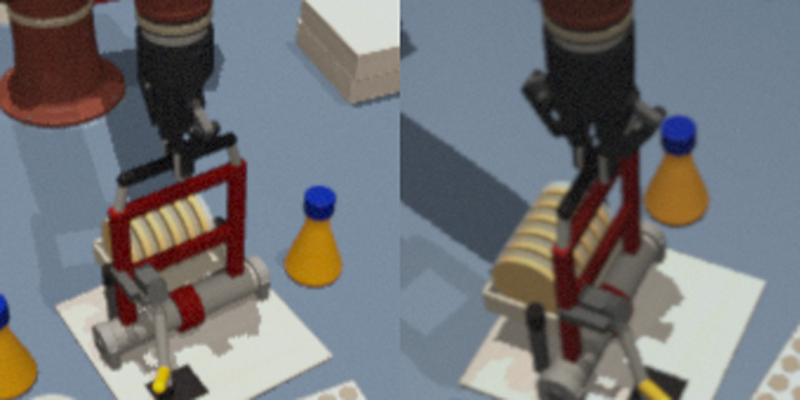

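Call:
jog_arm(
  motion="0 0 0.002 0 0.003 0 0; 0 0 0.004 0 0.006 0 0; 0 0 0.006 0 0.009 0 0; 0 0 0.006 0 0.009 0 0; 0 0 0.006 0 0.009 0 0",
)

```text
time: 11.52
tool_pos: [0.5649, 0.0059, 0.2477]
tool_rot: [-0.003, 0.645, 0.764, -0.004]
contact_force: [-3.7, 0.1, 6.8]
gripper_width: 0.165
grasp_force: 59.1
```

Call:
jog_arm(
  motion="0 0 0.002 0 0 0 0; 0 0 0.004 0 0 0 0; 0 0 0.004 0 0 0 0; 0 0 0.004 0 0 0 0; 0 0 0.004 0 0 0 0",
)

```text
time: 12.15
tool_pos: [0.5659, 0.006, 0.2477]
tool_rot: [-0.004, 0.645, 0.764, -0.005]
contact_force: [-7.4, -0.5, 9.5]
gripper_width: 0.17
grasp_force: 59.4
```

```bash
python3 - <<'E'
from h import *
for c in('scene','side'):
  grab_frame(c)
  for n in('top_bar','hub','pedal','foot','flask1_mid','flask2_mid','dishes_mid','tray_mid'): print(c,n,[(np.round(d['at'],3).tolist(),round(d['p'],2)) for d in place_of(c,n)[:1]])
s=state();print(s['time'],s['tool_pos'],s['contact_force'],s['ft_torque'])
E
```

```text
scene top_bar [([0.564, 0.006, 0.266], 0.81)]
scene hub [([0.565, 0.004, 0.033], 0.59)]
scene pedal [([0.668, -0.06, 0.053], 0.58)]
scene foot [([0.658, -0.051, 0.017], 0.53)]
scene flask1_mid [([0.532, 0.197, 0.066], 0.81)]
scene flask2_mid [([0.616, -0.043, 0.131], 0.57)]
scene dishes_mid [([0.681, -0.2, 0.02], 0.71)]
scene tray_mid [([0.802, 0.06, 0.021], 0.86)]
side top_bar [([0.565, 0.004, 0.266], 0.77)]
side hub [([0.562, 0.004, 0.036], 0.69)]
side pedal [([0.671, -0.062, 0.05], 0.91)]
side foot [([0.655, -0.052, 0.015], 0.79)]
side flask1_mid [([0.53, 0.196, 0.066], 0.7)]
side flask2_mid [([0.557, -0.221, 0.064], 0.6)]
side dishes_mid [([0.681, -0.197, 0.022], 0.76)]
side tray_mid [([0.804, 0.062, 0.022], 0.62)]
13.05 [0.56589917 0.00605503 0.24767933] [-7.50220506  0.97304813  8.99766917] [-0.0553991   1.14950836  0.05950708]
```

Force rises steeply with little motion: the foot is on the plate and the frame is upright, lightly pressed and firmly held.

```bash
python3 -c "
from h import *
print(job_done())"
```

```text
the job is handed in; nothing more can be done
None
```

I handed the job in with the kickstand snapped fully down and the frame upright, its foot pressed lightly on the plate and the bar held at about 59 N; the flasks, dishes and tray stayed within measuring error of where they were.

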